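# Put the scale's check weights back in their block

### The job

The morning check of the shop scale is finished and its four steel check weights are still standing on it. Put them back in their wooden block, in a row in order of size, each upright in the socket made for it (largest weight in the largest socket, down to the smallest in the smallest), right down on the socket's floor. Set them down gently: never drop a weight or tip one over.

Things in the scene. Friction and masses are not known exactly. Their poses are not given: they have to be found in the camera images.
- weight_500_mid (a point): the largest of four loose steel check weights (500 g): an upright cylinder 46 mm across, 31 mm high, then a neck (16 mm across) and a grip knob 26 mm across; 54 mm high in all, the top 14 mm being the knob. Point: on its axis, half its height up; z up. Starts on the flat top (32 mm above the worktop) of the fixed white scale, at one corner of a square of about 90 mm.
- socket_500: the largest of four round black sockets in a row, in order of size, in a fixed pale wooden block (84 x 250 x 28 mm high, turned any way): 54 mm wide inside, flaring to 62 mm at the mouth, 14 mm deep, its rim 1.5 mm above the block. Origin: centre of its floor, 14 mm above the worktop; z up, y along the row from the largest socket to the smallest.
- weight_200_mid (a point): the second largest of four loose steel check weights (200 g): an upright cylinder 36 mm across, 20 mm high, then a neck (13 mm across) and a grip knob 22 mm across; 40 mm high in all, the top 12 mm being the knob. Point: on its axis, half its height up; z up. Starts on the flat top (32 mm above the worktop) of the fixed white scale, at one corner of a square of about 90 mm.
- socket_200: the second largest of four round black sockets in a row, in order of size, in a fixed pale wooden block (84 x 250 x 28 mm high, turned any way): 44 mm wide inside, flaring to 52 mm at the mouth, 14 mm deep, its rim 1.5 mm above the block. Origin: centre of its floor, 14 mm above the worktop; z up, y along the row from the largest socket to the smallest.
- weight_100_mid (a point): the third largest of four loose steel check weights (100 g): an upright cylinder 28 mm across, 17 mm high, then a neck (11 mm across) and a grip knob 18 mm across; 35 mm high in all, the top 11 mm being the knob. Point: on its axis, half its height up; z up. Starts on the flat top (32 mm above the worktop) of the fixed white scale, at one corner of a square of about 90 mm.
- socket_100: the third largest of four round black sockets in a row, in order of size, in a fixed pale wooden block (84 x 250 x 28 mm high, turned any way): 36 mm wide inside, flaring to 44 mm at the mouth, 14 mm deep, its rim 1.5 mm above the block. Origin: centre of its floor, 14 mm above the worktop; z up, y along the row from the largest socket to the smallest.
- weight_50_mid (a point): the smallest of four loose steel check weights (50 g): an upright cylinder 21 mm across, 15 mm high, then a neck (10 mm across) and a grip knob 15 mm across; 31 mm high in all, the top 10 mm being the knob. Point: on its axis, half its height up; z up. Starts on the flat top (32 mm above the worktop) of the fixed white scale, at one corner of a square of about 90 mm.
- socket_50: the smallest of four round black sockets in a row, in order of size, in a fixed pale wooden block (84 x 250 x 28 mm high, turned any way): 29 mm wide inside, flaring to 37 mm at the mouth, 14 mm deep, its rim 1.5 mm above the block. Origin: centre of its floor, 14 mm above the worktop; z up, y along the row from the largest socket to the smallest.
Things that resemble listed ones, but are neither listed nor needed, are in the scene too. Leave any blue or purple look-alike of the part that bears weight_100_mid alone. Leave any red look-alike of the part that bears weight_500_mid alone.

How it is judged:
By the outcome, as a careful person would: the job done as asked, in the order asked, and still so for the second after the job is handed in, with the robot touching nothing.
It also fails if it takes over 115 s, if anything falls off the work surface, if the arm or the gripper's body presses on something with over 40 N, if the wrist force passes 120 N, or if a joint passes its speed limit or range.

### The arm

A 7-joint arm with a two-finger parallel gripper is mounted at the origin on a cart in front of the work surface, level with it; the furniture and walls round the work are solid. World frame = base frame: x ahead of the robot, y to its left, z up, the work surface at z = 0. Lengths are in m, angles in rad, forces in N, time in s.
With the tool pointing down it reaches from about 0.35 to 0.9 m from the base axis. Payload 8.1 kg.
Tool frame: the origin (TCP) lies midway between the tips of the shut fingers; the grasp point (between the pads) lies 19 mm behind it; z points along the fingers, y is the line along which they close (so a half turn about z gives the same grasp; the last joint's range is limited). The gripper opens to 92 mm and grips with 3 to 60 N. Pads are 19 mm wide; open, the fingers measure 130 mm over their backs; the gripper's body (75 mm by 190 mm) begins 47 mm behind the grasp point.
Start: joints at [-1.402, 0.434, 0.025, 1.573, -0.012, 1.134, -0.075], TCP at [0.168, 0.602, 0.19] pointing down, gripper open.
Joint ranges: [-2.62, 2.62], [-0.44, 2.09], [-1.27, 1.32], [0.08, 2.57], [-1.32, 4.46], [0.12, 2], [-2.74, 2.74]. Speed limits (rad/s): [2.22, 2.22, 3.01, 3.01, 3.14, 3.14, 3.14].

### API

Orientations are given as a rotation vector (axis times angle).
In Python, from cell import observe, get_image, camera_model, sign_off, recognise, silhouettes gives the robot as it stands.
- The arm moves only by the tool apply_moves, never from a script. Its argument "motion" is a list of rows, each an object of numbers: "x", "y", "z": the shift along the world's x, y, z in cm; "yaw": the turn about the world's z in degrees; "hand": the opening, from -1 (shut) to 1 (fully open), so that 0 is half open. In form: [{"x": .., "y": .., "z": .., "yaw": .., "hand": ..}, ...]. A call has 1 to 10 rows; each row is the pose to reach, as a shift and turn from the pose commanded when the call began; what a row does not reach only later rows make up. A row lasts 1/8 s, in which the tool goes at most 62.5 mm and 10.7 degrees, less where a joint would pass 70% of its speed; a pose out of reach is approached as far as the arm can. A call with a gripper value outside its range is refused whole. The fingers move at their own pace and stop on an object; "newtons" is the grip in N (left out, the last holds). Time passes only in rows, so rows that repeat a pose let the fingers close. It gives the time, the measured TCP pose, the force, the opening and the grip force at its end, in the units of the state.
- observe(): the state, without advancing time (a new reading comes with each control period).
- get_image(name): name is "side" or "top"; returns the picture (420x560x3 uint8, blue, green, red); there is no depth.
- camera_model(name): a dict with "camera_matrix" (3x3 intrinsics, pixels), "k1" (the pictures are not rectified: a ray, as slopes to the right and down, at radius r is drawn at 1 + k1 r^2 times it, then the intrinsics apply), "T" (4x4, takes a point from camera to world coordinates). Camera axes: x right, y up, looking along -z (the intrinsics and any distortion apply to the point x, -y, -z); pixel columns grow to the right and rows downward; lengths in m; the calibration is good to about 2 mm. A picture is of the moment at which its call begins. camera_model takes no time and is no camera call.
- sign_off(): hands the job in; it is judged then, once.
Trained networks look in the newest picture that a camera, given by its name, has taken for a name from the list of things; names that differ only in an ending like _2 or _b are one class to them, and where a whole thing is asked for, a point or a joint stands for the part that bears it (a point fixed in the world has none). Each returns a list of dicts, best first, with "p" (0 to 1); they miss things now and then, are a little off and sometimes report something else, mostly with a low value. They report only what shows in the picture. A call takes as long as a camera call. They do not tell look-alikes from the thing itself.
- recognise(query, camera): "rect" ([left, top, right, bottom] in pixels, round what is visible of it).
- silhouettes(query, camera): "mask" (420x560 bool, what is visible of it) and "rect" ([left, top, right, bottom] in pixels, round what is visible of it).
The state is a dict: "clock": time; "joints": joint angles; "dq": joint speeds; "joint_efforts": joint torques, N m; "position": TCP position; "ee_rot": TCP orientation; "force": force on the tool from outside, world axes, zero at the start; "ft_torque": the same for the moment, N m; "width": opening from 0.0 (shut) to 1.0 (fully open); "gripper_force": force on a finger pad.
Only numpy, scipy, OpenCV 4.12 (cv2) and the standard library are available. Lean on these libraries where they do the work, as an engineer would, in place of code of your own. Each camera call takes 0.05 s, during which the arm holds its last target. There are 200 camera calls.

## Working session

There is one attempt and no reset: what is moved stays moved. The work goes in short steps, Python scripts to look and compute and a tool call to move; the robot and the scene stay as the last step left them, time stands still between calls to the robot, and variables do not carry over. Pictures are saved under pics/ and viewed, at most 14 in all, crops included, and the job is handed in when it is done.

Besides the shell and the picture viewer there is one more tool, called as name(argument=value, ...) on one line, values as JSON. apply_moves: Moves the arm, as the interface text tells. Its arguments: {"type":"object","properties":{"motion":{"type":"array","items":{"type":"object","properties":{"x":{"type":"number"},"y":{"type":"number"},"z":{"type":"number"},"yaw":{"type":"number"},"hand":{"type":"number"}}}},"newtons":{"type":"number"}},"required":["motion"]}

```bash
mkdir -p pics; ls; python3 - <<'E'
from cell import *
import cv2
for n in ("top","side"):
    cv2.imwrite(f"pics/{n}0.png",get_image(n)); m=camera_model(n); print(n,m)
s=observe(); print(s)
E
```

```text
pics
top {'camera_matrix': array([[385.2428009 ,   0.        , 276.9591876 ],
       [  0.        , 385.2428009 , 204.33052869],
       [  0.        ,   0.        ,   1.        ]]), 'k1': -0.09437521756529052, 'T': array([[ 0.01601036,  0.98490686, -0.17234313,  0.3573862 ],
       [-0.99982569,  0.01411415, -0.01222243, -0.033648  ],
       [-0.00960548,  0.17250877,  0.98496115,  0.91825127],
       [ 0.        ,  0.        ,  0.        ,  1.        ]])}
side {'camera_matrix': array([[417.34263648,   0.        , 274.01800521],
       [  0.        , 417.34263648, 213.77862254],
       [  0.        ,   0.        ,   1.        ]]), 'k1': -0.047226975033224136, 'T': array([[ 0.91503239,  0.23030019, -0.331176  ,  0.17447504],
       [-0.40292912,  0.48300828, -0.77740023, -0.77942861],
       [-0.01907467,  0.84478685,  0.53476288,  0.60571962],
       [ 0.        ,  0.        ,  0.        ,  1.        ]])}
{'clock': 0.1, 'joints': array([-1.40155513,  0.43514442,  0.02496967,  1.57397005, -0.01162558,
        1.13400164, -0.075127  ]), 'dq': array([-0.00156118, -0.00249342,  0.00041859, -0.00378903,  0.00153804,
        0.00013018, -0.00092619]), 'joint_efforts': array([ 3.61546518e-03, -6.69128036e+01,  9.88149494e-01, -3.15144253e+01,
       -6.05321000e-02,  3.74392793e-02,  2.48143283e-05]), 'position': array([0.16772663, 0.60156345, 0.1896429 ]), 'ee_rot': array([-4.25842583e-01, -3.11250962e+00,  2.16079445e-03]), 'force': array([ 0.52401613,  0.13374172, -0.90540514]), 'ft_torque': array([ 0.03369515,  0.0088208 , -0.00732487]), 'gripper_force': 0.0, 'width': 1.0003339756064757}
```

View pics/top0.png

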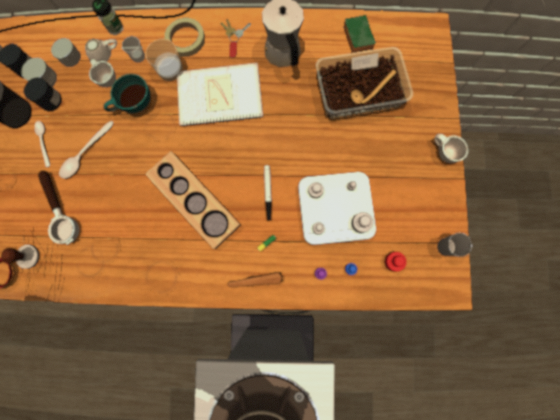

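View pics/side0.png

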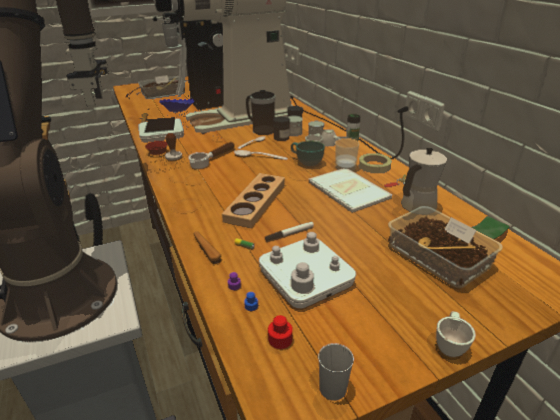

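The top view shows the scale at about (337,208), with 500 at (362,222), 200 at (316,189), 100 at (319,228) and 50 at (352,186). The block's sockets run from the largest at (214,223) to the smallest at (166,171). The red, blue and purple look-alikes stand off the scale near (396,261), (351,269) and (320,273).

```bash
cat > h.py <<'E'
from cell import *
import numpy as np, cv2
from scipy.optimize import least_squares
G={500:(46,31,16,26,54,14),200:(36,20,13,22,40,12),100:(28,17,11,18,35,11),50:(21,15,10,15,31,10)}
def proj(P,m):
    T=m["T"];q=(np.asarray(P)-T[:3,3])@T[:3,:3]
    u=np.c_[q[:,0],-q[:,1]]/-q[:,2:3]
    u=u*(1+m["k1"]*(u**2).sum(1,keepdims=True))
    K=m["camera_matrix"];return u*K[0,0]+K[:2,2]
A=np.linspace(0,2*np.pi,60)
def ring(x,y,z,d): return np.c_[x+d/2*np.cos(A),y+d/2*np.sin(A),0*A+z]
def wpts(n,x,y,z):
    D,h,nk,k,H,kh=np.array(G[n])/1000
    return np.vstack([ring(x,y,z,D),ring(x,y,z+h,D),ring(x,y,z+H-kh,k),ring(x,y,z+H,k)])
def rect(P): return np.r_[P.min(0),P.max(0)]
def mrect(m):
    c,r=np.where(m.any(0))[0],np.where(m.any(1))[0]; return np.array([c[0],r[0],c[-1]+1,r[-1]+1])-.5
E
python3 - <<'E'
from h import *
M={c:camera_model(c) for c in("top","side")}
guess={500:(362,222),200:(316,189),100:(319,228),50:(352,186)}
def ray(px,z):
    f=lambda v: proj([[v[0],v[1],z]],M["top"])[0]-px
    return least_squares(f,[.45,-.1]).x
res={}
for n in G:
    g=ray(guess[n],.06); obs={}
    for c in M:
        pr=proj([[*g,.05]],M[c])[0]
        L=[d for d in silhouettes(f"weight_{n}_mid",c) if d["p"]>.2 and d["mask"].any()]
        L=sorted(L,key=lambda d:np.hypot(*((mrect(d["mask"])[:2]+mrect(d["mask"])[2:])/2-pr)))
        if L: obs[c]=mrect(L[0]["mask"]); print(n,c,L[0]["p"],obs[c],rect(proj(wpts(n,*g,.032),M[c])).round(1))
    for cs in (["top"],["side"],["top","side"]):
        cs=[c for c in cs if c in obs]
        if not cs: continue
        s=least_squares(lambda v:np.concatenate([rect(proj(wpts(n,v[0],v[1],.032),M[c]))-obs[c] for c in cs]),g,loss="soft_l1",diff_step=1e-4)
        print(n,cs,s.x.round(4),round(s.cost,2))
sg={500:(214,223),200:(195,203),100:(179,186),50:(166,171)}
mouth={500:62,200:52,100:44,50:37}
for n in G:
    g=ray(sg[n],.0295)
    for c in M:
        pr=proj([[*g,.03]],M[c])[0]
        L=[d for d in silhouettes(f"socket_{n}",c) if d["p"]>.2 and d["mask"].any()]
        L=sorted(L,key=lambda d:np.hypot(*((mrect(d["mask"])[:2]+mrect(d["mask"])[2:])/2-pr)))
        if not L: print("none",n,c);continue
        o=mrect(L[0]["mask"])
        s=least_squares(lambda v:rect(proj(ring(v[0],v[1],.0295,v[2]),M[c]))-o,[*g,mouth[n]/1000],diff_step=1e-4)
        print("sock",n,c,round(L[0]["p"],2),o,s.x.round(4),round(s.cost,2))
E
```

```text
500 top 0.69 [350.5 211.5 373.5 233.5] [349.7 211.7 372.5 233.4]
500 side 0.6 [289.5 261.5 312.5 292.5] [289.3 260.  312.5 292.8]
500 ['top'] [ 0.4701 -0.2171] 0.03
500 ['side'] [ 0.4694 -0.2165] 0.77
500 ['top', 'side'] [ 0.4697 -0.2169] 0.88
200 top 0.76 [307.5 182.5 322.5 197.5] [307.3 182.1 323.5 199. ]
200 side 0.6 [303.5 231.5 318.5 251.5] [301.3 230.3 317.5 252.4]
200 ['top'] [ 0.5456 -0.1104] 1.13
200 ['side'] [ 0.5475 -0.1129] 1.23
200 ['top', 'side'] [ 0.5471 -0.1113] 2.78
100 top 0.6 [312.5 222.5 322.5 233.5] [311.8 222.4 324.7 235.4]
100 side 0.65 [269.5 244.5 283.5 262.5] [268.  244.4 281.  263.7]
100 ['top'] [ 0.4572 -0.1162] 2.36
100 ['side'] [ 0.4599 -0.1181] 0.67
100 ['top', 'side'] [ 0.4589 -0.1177] 3.48
sock 500 top 0.85 [200.5 209.5 228.5 237.5] [0.4656 0.1224 0.0658] 0.0
sock 500 side 0.49 [231.5 201.5 255.5 214.5] [0.4702 0.1199 0.0641] 0.04
sock 200 top 0.97 [183.5 191.5 206.5 214.5] [0.5134 0.1708 0.055 ] 0.0
sock 200 side 0.54 [243.5 190.5 263.5 201.5] [0.5173 0.1676 0.0566] 0.21
sock 100 top 0.63 [168.5 175.5 188.5 194.5] [0.5564 0.213  0.0474] 0.08
sock 100 side 0.68 [254.5 182.5 269.5 190.5] [0.5594 0.208  0.0442] 0.13
sock 50 top 0.77 [157.5 161.5 173.5 178.5] [0.593  0.2471 0.0407] 0.19
sock 50 side 0.38 [262.5 175.5 274.5 181.5] [0.5958 0.2456 0.0363] 0.04
```

```bash
python3 - <<'E'
from h import *
M={c:camera_model(c) for c in("top","side")}
for c in M:
    get_image(c)
    for q in ("weight_50_mid",):
        for f in (silhouettes,recognise):
            print(c,[(round(d["p"],2),np.round(d["rect"],1)) for d in f(q,c)])
a=cv2.imread("pics/top0.png")[170:245,300:380];b=cv2.imread("pics/side0.png")[225:300,260:340]
cv2.imwrite("pics/crop.png",cv2.resize(np.hstack([a,b]),None,fx=5,fy=5,interpolation=cv2.INTER_CUBIC))
E
```

```text
top [(0.47, array([314.6, 222.8, 325.1, 237. ]))]
top [(0.45, array([347.4, 181.4, 355.4, 190.3]))]
side [(0.53, array([328.4, 255.9, 339.4, 273.6]))]
side [(0.55, array([330. , 256.3, 337.9, 271.5]))]
```

View pics/crop.png

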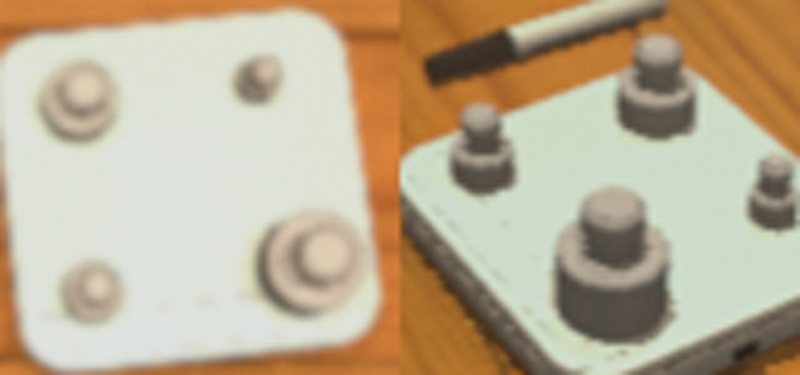

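apply_moves(motion=[{"x": 3,"y": -5,"z": 0,"yaw": 10},{"x": 6,"y": -10,"z": 0,"yaw": 20},{"x": 9,"y": -15,"z": 0,"yaw": 30},{"x": 12,"y": -20,"z": 0,"yaw": 40},{"x": 15,"y": -25,"z": 0,"yaw": 50},{"x": 18,"y": -30,"z": 0,"yaw": 60},{"x": 21,"y": -36,"z": 0,"yaw": 60},{"x": 24,"y": -41,"z": 0,"yaw": 60},{"x": 26,"y": -46,"z": 0,"yaw": 60},{"x": 28,"y": -51,"z": 0,"yaw": 60}])

```text
schema error: expected keys x, y, z, yaw, hand
```

The crop shows the four weights upright on the scale. The 50 spans about (347-356, 181-190) in the top view and (329-339, 256-272) in the side view.

apply_moves(motion=[{"x": 3,"y": -5,"z": 0,"yaw": 10,"hand": 0.1},{"x": 6,"y": -10,"z": 0,"yaw": 20,"hand": 0.1},{"x": 9,"y": -15,"z": 0,"yaw": 30,"hand": 0.1},{"x": 12,"y": -20,"z": 0,"yaw": 40,"hand": 0.1},{"x": 15,"y": -25,"z": 0,"yaw": 50,"hand": 0.1},{"x": 18,"y": -30,"z": 0,"yaw": 60,"hand": 0.1},{"x": 21,"y": -36,"z": 0,"yaw": 60,"hand": 0.1},{"x": 24,"y": -41,"z": 0,"yaw": 60,"hand": 0.1},{"x": 26,"y": -46,"z": 0,"yaw": 60,"hand": 0.1},{"x": 28,"y": -51,"z": 0,"yaw": 60,"hand": 0.1}])

```text
clock: 2.45
position: [0.4486, 0.0899, 0.1907]
ee_rot: [-1.186, 2.908, -0.0]
force: [0.6, 0.2, 0.0]
width: 0.552
gripper_force: 0.0
```

```bash
python3 - <<'E'
from h import *
M={c:camera_model(c) for c in("top","side")}
o={"top":[347.2,181.2,355.8,190.4],"side":[328.8,256,339,272.3]}
s=least_squares(lambda v:np.concatenate([rect(proj(wpts(50,v[0],v[1],.032),M[c]))-o[c] for c in o]),[.55,-.2],diff_step=1e-4);print(s.x,s.fun)
o={"top":[312.4,222.4,324.6,234.5],"side":[269.6,245,283,263.8]}
s=least_squares(lambda v:np.concatenate([rect(proj(wpts(100,v[0],v[1],.032),M[c]))-o[c] for c in o]),[.45,-.1],diff_step=1e-4);print(s.x,s.fun)
o={"top":[308,182.3,323.6,198.3],"side":[303.5,231.5,319,252.5]}
s=least_squares(lambda v:np.concatenate([rect(proj(wpts(200,v[0],v[1],.032),M[c]))-o[c] for c in o]),[.55,-.1],diff_step=1e-4);print(s.x,s.fun)
E
```

```text
[ 0.55672078 -0.1980706 ] [-0.01124532 -0.45371887  1.53943508  0.85240772 -0.23611769 -1.43672949
 -0.0318547  -0.79761626]
[ 0.4573663  -0.11950777] [ 0.02587815 -0.95847834  0.76336729 -0.06520394 -0.38655929 -0.5228068
 -0.80967864  0.05387098]
[ 0.54618334 -0.11346048] [ 0.16707099 -0.98385461  0.81407905 -0.04016149 -1.00633129 -0.8988203
 -0.27928316  0.20133747]
```

apply_moves(motion=[{"x": 0.4,"y": -6,"z": 0,"yaw": 0,"hand": 0.1},{"x": 0.8,"y": -12,"z": 0,"yaw": 0,"hand": 0.1},{"x": 1.2,"y": -18,"z": 0,"yaw": 0,"hand": 0.1},{"x": 1.6,"y": -24,"z": 0,"yaw": 0,"hand": 0.1},{"x": 2.0,"y": -30,"z": 0,"yaw": 0,"hand": 0.1},{"x": 2.1,"y": -30.7,"z": -3,"yaw": 0,"hand": 0.1},{"x": 2.1,"y": -30.7,"z": -7,"yaw": 0,"hand": 0.1},{"x": 2.1,"y": -30.7,"z": -7,"yaw": 0,"hand": 0.1},{"x": 2.1,"y": -30.7,"z": -7,"yaw": 0,"hand": 0.1}])

```text
clock: 3.58
position: [0.4695, -0.2151, 0.1216]
ee_rot: [-1.188, 2.908, -0.001]
force: [0.7, -0.6, 0.8]
width: 0.55
gripper_force: 0.0
```

```bash
python3 - <<'E'
from h import *
print(observe()["position"])
a=get_image("top")[130:280,260:420];b=get_image("side")[175:325,220:380]
cv2.imwrite("pics/c2.png",cv2.resize(np.hstack([a,b]),None,fx=2.5,fy=2.5,interpolation=cv2.INTER_CUBIC))
E
```

```text
[ 0.4695101  -0.21505982  0.12156096]
```

View pics/c2.png

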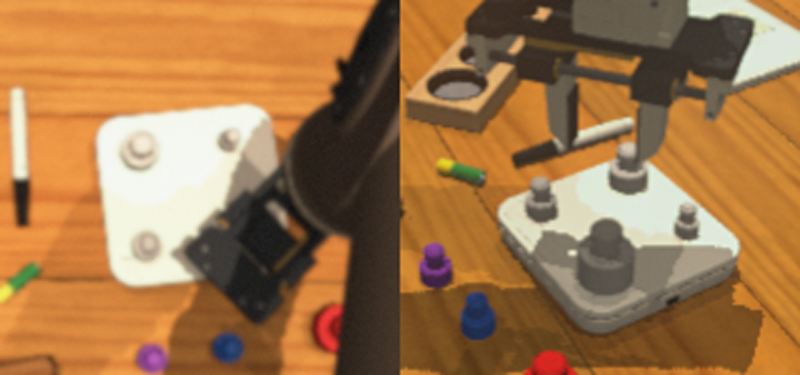

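apply_moves(motion=[{"x": 0,"y": -0.2,"z": -2.5,"yaw": 0,"hand": 0.1},{"x": 0,"y": -0.2,"z": -4,"yaw": 0,"hand": 0.1},{"x": 0,"y": -0.2,"z": -5.5,"yaw": 0,"hand": 0.1},{"x": 0,"y": -0.2,"z": -5.5,"yaw": 0,"hand": 0.1},{"x": 0,"y": -0.2,"z": -5.5,"yaw": 0,"hand": 0.1}])

```text
clock: 4.3
position: [0.4691, -0.217, 0.0657]
ee_rot: [-1.187, 2.908, -0.0]
force: [0.5, 0.1, 0.5]
width: 0.55
gripper_force: 0.0
```

apply_moves(motion=[{"x": 0,"y": 0,"z": 0,"yaw": 0,"hand": -0.3},{"x": 0,"y": 0,"z": 0,"yaw": 0,"hand": -0.4},{"x": 0,"y": 0,"z": 0,"yaw": 0,"hand": -0.5},{"x": 0,"y": 0,"z": 0,"yaw": 0,"hand": -0.7},{"x": 0,"y": 0,"z": 0,"yaw": 0,"hand": -1},{"x": 0,"y": 0,"z": 0,"yaw": 0,"hand": -1},{"x": 0,"y": 0,"z": 0,"yaw": 0,"hand": -1}], newtons=25)

```text
clock: 5.18
position: [0.4688, -0.217, 0.0653]
ee_rot: [1.188, -2.908, -0.0]
force: [-0.9, -0.6, 0.1]
width: 0.003
gripper_force: 0.0
```

```bash
python3 - <<'E'
from h import *
s=observe();print(s["position"],s["width"])
a=get_image("top")[160:260,290:410];b=get_image("side")[200:300,250:370]
cv2.imwrite("pics/c3.png",cv2.resize(np.hstack([a,b]),None,fx=3.3,fy=3.3,interpolation=cv2.INTER_CUBIC))
M=camera_model("side");print(proj([[*s["position"]],[.4697,-.2169,.086]],M)-[250,200])
E
```

```text
[ 0.46882985 -0.2169575   0.06532517] 0.003484203224562563
[[50.84765876 73.01371065]
 [51.40228172 64.73480366]]
```

View pics/c3.png

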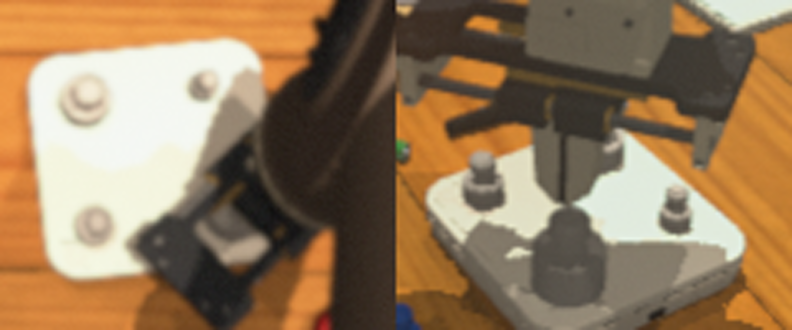

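The side crop shows the shut fingers' tips at about (301,262) ending at the knob's top, and nothing gripped.

```bash
python3 - <<'E'
from h import *
M=camera_model("side")
d=np.array([-.7,.7,0])*.025
p=np.array([.4695,-.215,.1216])
print(proj([p,p+d,p-d],M), (proj([p,p+d,p-d],M)-[220,175])*2.5+[400,0])
M=camera_model("top");print(proj([p,[.4688,-.217,.0653],[.4688,-.217,.09]],M))
E
```

```text
[[301.16566896 249.65409341]
 [288.9267704  247.01495476]
 [313.63901366 252.34114967]] [[602.9141724  186.63523353]
 [572.316926   180.03738691]
 [634.09753414 193.35287418]]
[[368.11901502 218.459506  ]
 [363.40745853 222.2185118 ]
 [365.80232642 220.77581939]]
```

apply_moves(motion=[{"x": 0,"y": 0,"z": 3,"yaw": 0,"hand": -1},{"x": 0,"y": 0,"z": 6,"yaw": 0,"hand": -1},{"x": 1.5,"y": 2.5,"z": 6,"yaw": 0,"hand": -1},{"x": 3.9,"y": 5.5,"z": 6,"yaw": 0,"hand": -1},{"x": 3.9,"y": 5.5,"z": 3,"yaw": 0,"hand": -1},{"x": 3.9,"y": 5.5,"z": 0,"yaw": 0,"hand": -1},{"x": 3.9,"y": 5.5,"z": 0,"yaw": 0,"hand": -1},{"x": 3.9,"y": 5.5,"z": 0,"yaw": 0,"hand": -1}])

```text
clock: 6.28
position: [0.5083, -0.1622, 0.0662]
ee_rot: [-1.187, 2.908, -0.001]
force: [-0.2, 0.3, 0.9]
width: 0.001
gripper_force: 0.0
```

```bash
python3 - <<'E'
from h import *
s=observe();print(s["position"],s["width"])
a=get_image("top")[140:260,270:400];b=get_image("side")[190:310,240:370]
cv2.imwrite("pics/c4.png",cv2.resize(np.hstack([a,b]),None,fx=3,fy=3,interpolation=cv2.INTER_CUBIC))
for c,o in (("side",[240,190]),("top",[270,140])):print((proj([s["position"],s["position"]+[0,0,.025],s["position"]+[.013,.031,0]],camera_model(c))-o)*3+([390,0] if c=="side" else [0,0]))
E
```

```text
[ 0.50830104 -0.16220125  0.06622039] 0.0005112932678135936
[[587.51090498 186.29916571]
 [588.31237387 157.55935868]
 [583.71919009 157.93967242]]
[[206.60452985 193.20537801]
 [211.69867171 187.28641819]
 [165.20773293 175.56565733]]
```

View pics/c4.png

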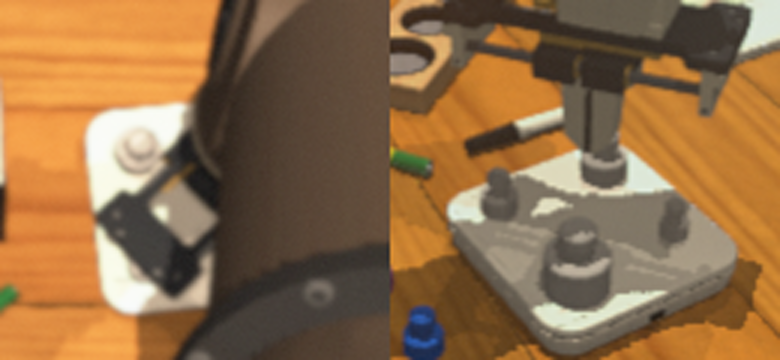

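The side crop shows the shut tips at about (307,242), roughly 25 mm above the reported TCP height. I'll touch the bare scale top to settle it.

apply_moves(motion=[{"x": 0,"y": 0,"z": -1.5,"yaw": 0,"hand": -1},{"x": 0,"y": 0,"z": -2.5,"yaw": 0,"hand": -1},{"x": 0,"y": 0,"z": -3,"yaw": 0,"hand": -1},{"x": 0,"y": 0,"z": -3,"yaw": 0,"hand": -1}])

```text
clock: 6.88
position: [0.5074, -0.1618, 0.0348]
ee_rot: [1.187, -2.908, -0.001]
force: [0.6, -0.3, 0.3]
width: 0.004
gripper_force: 0.0
```

apply_moves(motion=[{"x": 0,"y": 0,"z": -0.2,"yaw": 0,"hand": -1},{"x": 0,"y": 0,"z": -0.4,"yaw": 0,"hand": -1},{"x": 0,"y": 0,"z": -0.4,"yaw": 0,"hand": -1}])

```text
clock: 7.25
position: [0.5078, -0.1619, 0.0313]
ee_rot: [1.188, -2.908, -0.0]
force: [0.6, 0.1, -0.7]
width: 0.006
gripper_force: 0.0
```

apply_moves(motion=[{"x": 0,"y": 0,"z": -0.2,"yaw": 0,"hand": -1},{"x": 0,"y": 0,"z": -0.4,"yaw": 0,"hand": -1},{"x": 0,"y": 0,"z": -0.4,"yaw": 0,"hand": -1}])

```text
clock: 7.62
position: [0.5077, -0.1619, 0.0271]
ee_rot: [1.188, -2.908, -0.0]
force: [-0.3, 0.2, -0.2]
width: 0.005
gripper_force: 0.0
```

apply_moves(motion=[{"x": 0,"y": 0,"z": -0.4,"yaw": 0,"hand": -1},{"x": 0,"y": 0,"z": -0.8,"yaw": 0,"hand": -1},{"x": 0,"y": 0,"z": -1.0,"yaw": 0,"hand": -1},{"x": 0,"y": 0,"z": -1.0,"yaw": 0,"hand": -1}])

```text
clock: 8.12
position: [0.5076, -0.1619, 0.0171]
ee_rot: [1.187, -2.908, -0.0]
force: [-0.4, 0.1, -0.0]
width: 0.004
gripper_force: 0.0
```

apply_moves(motion=[{"x": 0,"y": 0,"z": -0.2,"yaw": 0,"hand": -1},{"x": 0,"y": 0,"z": -0.4,"yaw": 0,"hand": -1},{"x": 0,"y": 0,"z": -0.4,"yaw": 0,"hand": -1}])

```text
clock: 8.5
position: [0.5077, -0.1619, 0.0132]
ee_rot: [1.188, -2.908, -0.0]
force: [-1.2, -0.7, -0.6]
width: 0.005
gripper_force: 0.0
```

```bash
python3 - <<'E'
from h import *
s=observe();print(s["position"],s["force"])
b=get_image("side")[190:310,240:370]
cv2.imwrite("pics/c5.png",cv2.resize(b,None,fx=4,fy=4,interpolation=cv2.INTER_CUBIC))
E
```

```text
[ 0.5077128  -0.16190084  0.01319319] [-1.15125878 -0.68417458 -0.61571121]
```

View pics/c5.png

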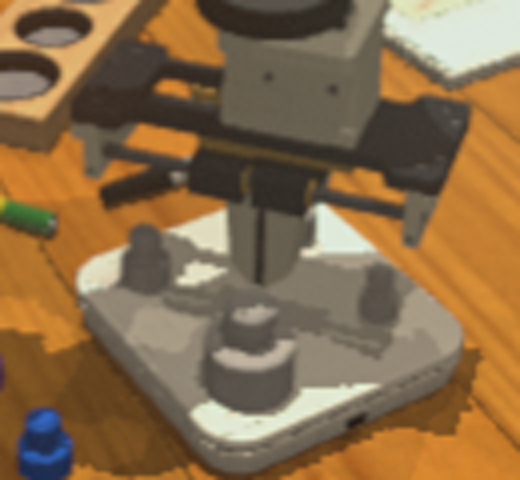

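Tips are at about (305,261), just above the scale's top and clear of all the weights. I'll keep probing down.

apply_moves(motion=[{"x": 0,"y": 0,"z": -0.2,"yaw": 0,"hand": -1},{"x": 0,"y": 0,"z": -0.3,"yaw": 0,"hand": -1},{"x": 0,"y": 0,"z": -0.3,"yaw": 0,"hand": -1}])

```text
clock: 8.93
position: [0.5078, -0.1619, 0.0102]
ee_rot: [1.188, -2.908, -0.0]
force: [0.2, 0.6, 0.4]
width: 0.004
gripper_force: 0.0
```

apply_moves(motion=[{"x": 0,"y": 0,"z": -0.1,"yaw": 0,"hand": -1},{"x": 0,"y": 0,"z": -0.2,"yaw": 0,"hand": -1},{"x": 0,"y": 0,"z": -0.2,"yaw": 0,"hand": -1}])

```text
clock: 9.3
position: [0.5078, -0.1619, 0.0082]
ee_rot: [1.188, -2.908, -0.0]
force: [-0.7, -0.0, -0.4]
width: 0.007
gripper_force: 0.0
```

apply_moves(motion=[{"x": 0,"y": 0,"z": -0.1,"yaw": 0,"hand": -1},{"x": 0,"y": 0,"z": -0.2,"yaw": 0,"hand": -1},{"x": 0,"y": 0,"z": -0.2,"yaw": 0,"hand": -1}])

```text
clock: 9.68
position: [0.5078, -0.1619, 0.0063]
ee_rot: [1.188, -2.908, -0.0]
force: [-0.7, -0.2, 0.1]
width: 0.003
gripper_force: 0.0
```

apply_moves(motion=[{"x": 0,"y": 0,"z": -0.1,"yaw": 0,"hand": -1},{"x": 0,"y": 0,"z": -0.2,"yaw": 0,"hand": -1},{"x": 0,"y": 0,"z": -0.2,"yaw": 0,"hand": -1}])

```text
clock: 10.05
position: [0.5077, -0.1619, 0.0042]
ee_rot: [1.187, -2.908, -0.0]
force: [0.1, -1.1, 0.7]
width: 0.007
gripper_force: 0.0
```

apply_moves(motion=[{"x": 0,"y": 0,"z": -0.1,"yaw": 0,"hand": -1},{"x": 0,"y": 0,"z": -0.2,"yaw": 0,"hand": -1},{"x": 0,"y": 0,"z": -0.2,"yaw": 0,"hand": -1}])

```text
clock: 10.42
position: [0.5078, -0.1619, 0.0023]
ee_rot: [1.187, -2.908, -0.0]
force: [0.2, 0.7, 0.8]
width: 0.009
gripper_force: 0.0
```

apply_moves(motion=[{"x": 0,"y": 0,"z": -0.1,"yaw": 0,"hand": -1},{"x": 0,"y": 0,"z": -0.2,"yaw": 0,"hand": -1},{"x": 0,"y": 0,"z": -0.2,"yaw": 0,"hand": -1}])

```text
clock: 10.8
position: [0.5077, -0.1619, 0.0002]
ee_rot: [1.188, -2.908, -0.0]
force: [-0.0, 0.4, -0.1]
width: 0.003
gripper_force: 0.0
```

apply_moves(motion=[{"x": 0,"y": 0,"z": -0.1,"yaw": 0,"hand": -1},{"x": 0,"y": 0,"z": -0.2,"yaw": 0,"hand": -1},{"x": 0,"y": 0,"z": -0.2,"yaw": 0,"hand": -1}])

```text
clock: 11.18
position: [0.5078, -0.1619, -0.0018]
ee_rot: [1.188, -2.908, -0.0]
force: [-0.4, 0.5, -0.2]
width: 0.003
gripper_force: 0.0
```

apply_moves(motion=[{"x": 0,"y": 0,"z": -0.1,"yaw": 0,"hand": -1},{"x": 0,"y": 0,"z": -0.2,"yaw": 0,"hand": -1},{"x": 0,"y": 0,"z": -0.2,"yaw": 0,"hand": -1}])

```text
clock: 11.55
position: [0.5077, -0.1619, -0.0037]
ee_rot: [1.188, -2.908, -0.0]
force: [-0.4, 0.4, 0.2]
width: 0.002
gripper_force: 0.0
```

```bash
python3 - <<'E'
from h import *
b=get_image("side")[190:310,240:370]
cv2.imwrite("pics/c6.png",cv2.resize(b,None,fx=5,fy=5,interpolation=cv2.INTER_CUBIC))
M=camera_model("side")
for z in (.032,.04,.05): print(z,(proj([[.5078,-.1619,z]],M)-[240,190])*5)
E
```

```text
0.032 [[326.05119069 373.61758548]]
0.04 [[326.45417234 359.07900238]]
0.05 [[326.9624133  340.70402788]]
```

View pics/c6.png

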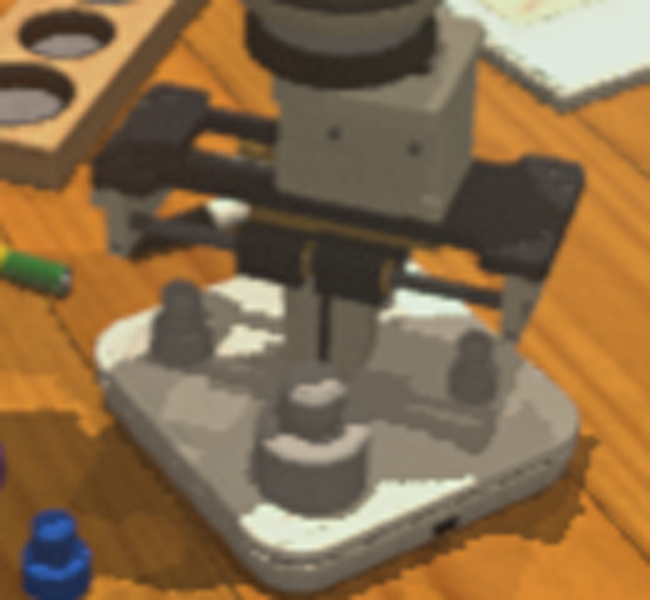

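apply_moves(motion=[{"x": 0,"y": 0,"z": -0.1,"yaw": 0,"hand": -1},{"x": 0,"y": 0,"z": -0.2,"yaw": 0,"hand": -1},{"x": 0,"y": 0,"z": -0.2,"yaw": 0,"hand": -1}])

```text
clock: 11.98
position: [0.5079, -0.162, -0.0046]
ee_rot: [-1.187, 2.908, -0.0]
force: [-4.2, 1.2, 15.6]
width: 0.002
gripper_force: 7.7
```

apply_moves(motion=[{"x": 0,"y": 0,"z": -0.1,"yaw": 0,"hand": -1},{"x": 0,"y": 0,"z": -0.2,"yaw": 0,"hand": -1},{"x": 0,"y": 0,"z": -0.2,"yaw": 0,"hand": -1}])

```text
clock: 12.35
position: [0.508, -0.162, -0.0048]
ee_rot: [-1.187, 2.907, -0.001]
force: [-11.1, 3.5, 41.6]
width: 0.002
gripper_force: 20.9
```

Contact came at a reading of z = -4.3 mm, so the true tip height is the reading plus 36 mm.

apply_moves(motion=[{"x": 0,"y": 0,"z": 3,"yaw": 0,"hand": -1},{"x": 0,"y": 0,"z": 8,"yaw": 0,"hand": -0.5},{"x": -1,"y": -2,"z": 11,"yaw": 0,"hand": 0.1},{"x": -3.8,"y": -5.5,"z": 11,"yaw": 0,"hand": 0.1},{"x": -3.8,"y": -5.5,"z": 11,"yaw": 0,"hand": 0.1},{"x": -3.8,"y": -5.5,"z": 11,"yaw": 0,"hand": 0.1},{"x": -3.8,"y": -5.5,"z": 9,"yaw": 0,"hand": 0.1},{"x": -3.8,"y": -5.5,"z": 7,"yaw": 0,"hand": 0.1},{"x": -3.8,"y": -5.5,"z": 5,"yaw": 0,"hand": 0.1},{"x": -3.8,"y": -5.5,"z": 5,"yaw": 0,"hand": 0.1}])

```text
clock: 13.6
position: [0.4693, -0.2153, 0.0409]
ee_rot: [1.19, -2.905, -0.004]
force: [0.5, 1.0, 0.7]
width: 0.548
gripper_force: 0.0
```

```bash
python3 - <<'E'
from h import *
print(observe()["position"],observe()["force"])
b=get_image("side")[210:310,250:370]
cv2.imwrite("pics/c7.png",cv2.resize(b,None,fx=5,fy=5,interpolation=cv2.INTER_CUBIC))
E
```

```text
[ 0.46929447 -0.21527053  0.04090732] [0.48407471 1.02818989 0.68929679]
```

View pics/c7.png

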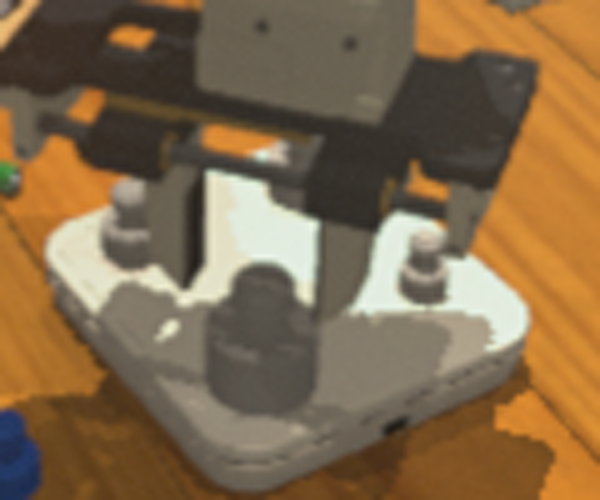

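The fingers straddle the 500's knob evenly. Next I lower 1.1 cm and close.

apply_moves(motion=[{"x": 0,"y": -0.1,"z": -0.6,"yaw": 0,"hand": 0.1},{"x": 0,"y": -0.1,"z": -1.1,"yaw": 0,"hand": 0.1},{"x": 0,"y": -0.1,"z": -1.1,"yaw": 0,"hand": 0.1},{"x": 0,"y": -0.1,"z": -1.1,"yaw": 0,"hand": -0.2},{"x": 0,"y": -0.1,"z": -1.1,"yaw": 0,"hand": -0.35},{"x": 0,"y": -0.1,"z": -1.1,"yaw": 0,"hand": -0.5},{"x": 0,"y": -0.1,"z": -1.1,"yaw": 0,"hand": -0.6},{"x": 0,"y": -0.1,"z": -1.1,"yaw": 0,"hand": -0.6},{"x": 0,"y": -0.1,"z": -1.1,"yaw": 0,"hand": -0.6}], newtons=25)

```text
clock: 14.78
position: [0.4699, -0.218, 0.0314]
ee_rot: [-1.188, 2.908, -0.0]
force: [-1.0, 0.2, 2.1]
width: 0.272
gripper_force: 25.0
```

apply_moves(motion=[{"x": 0,"y": 0,"z": 2,"yaw": 0,"hand": -0.6},{"x": 0,"y": 0,"z": 5,"yaw": 0,"hand": -0.6},{"x": 0,"y": 0,"z": 7,"yaw": 0,"hand": -0.6},{"x": 0,"y": 3,"z": 7,"yaw": 0,"hand": -0.6},{"x": 0,"y": 8,"z": 7,"yaw": 0,"hand": -0.6},{"x": 0,"y": 14,"z": 7,"yaw": 0,"hand": -0.6},{"x": 0,"y": 20,"z": 7,"yaw": 0,"hand": -0.6},{"x": 0,"y": 26,"z": 7,"yaw": 0,"hand": -0.6},{"x": -0.1,"y": 31,"z": 7,"yaw": 0,"hand": -0.6},{"x": -0.2,"y": 33.9,"z": 7,"yaw": 0,"hand": -0.6}])

```text
clock: 16.02
position: [0.4666, 0.124, 0.1008]
ee_rot: [1.192, -2.905, -0.001]
force: [0.1, -0.1, -5.0]
width: 0.274
gripper_force: 25.0
```

apply_moves(motion=[{"x": 0,"y": 0,"z": -2.5,"yaw": 0,"hand": -0.6},{"x": 0,"y": 0,"z": -4.5,"yaw": 0,"hand": -0.6},{"x": 0,"y": 0,"z": -5,"yaw": 0,"hand": -0.6},{"x": 0,"y": 0,"z": -5,"yaw": 0,"hand": -0.6}])

```text
clock: 16.52
position: [0.4675, 0.1208, 0.0512]
ee_rot: [1.187, -2.908, -0.0]
force: [0.4, 0.3, -4.7]
width: 0.276
gripper_force: 25.0
```

```bash
python3 - <<'E'
from h import *
s=observe();p=s["position"];print(p,s["force"],s["width"])
i=get_image("side");b=i[150:250,200:330]
cv2.imwrite("pics/c8.png",cv2.resize(b,None,fx=5,fy=5,interpolation=cv2.INTER_CUBIC))
M=camera_model("side")
zb=p[2]+.036-.0354
print("pred weight rect",(rect(proj(wpts(500,p[0],p[1],zb),M)).reshape(2,2)-[200,150])*5, "sock rim",(rect(proj(ring(.468,.121,.0295,.062),M)).reshape(2,2)-[200,150])*5)
for q in("weight_500_mid","socket_500"):
  for d in silhouettes(q,"side"): print(q,round(d["p"],2),((mrect(d["mask"]).reshape(2,2)-[200,150])*5).ravel())
E
```

```text
[0.46745086 0.12080598 0.05115952] [ 0.43734038  0.27263332 -4.6504065 ] 0.2763898171221878
pred weight rect [[161.44304438 150.37865236]
 [253.47475859 276.13448158]] sock rim [[154.45611514 259.34224609]
 [271.42530676 320.54999185]]
weight_500_mid 0.84 [337.5 822.5 457.5 997.5]
weight_500_mid 0.81 [172.5 157.5 257.5 272.5]
weight_500_mid 0.37 [272.5 162.5 342.5 202.5]
socket_500 0.75 [152.5 262.5 277.5 327.5]
socket_500 0.65 [312.5 127.5 372.5 157.5]
socket_500 0.61 [267.5 157.5 347.5 202.5]
```

View pics/c8.png

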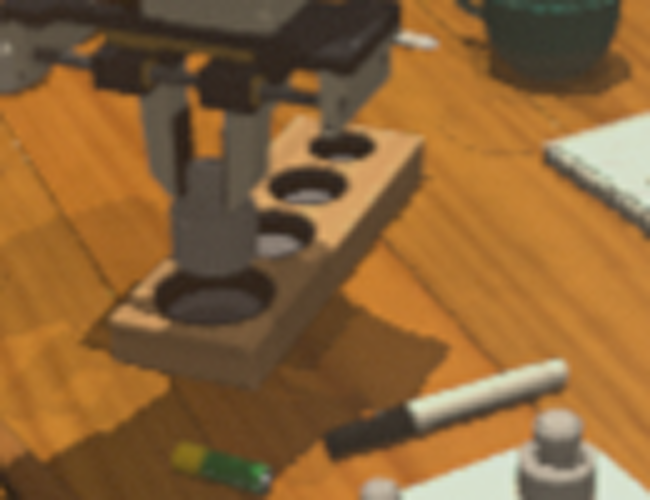

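The 500 hangs upright, with its axis at about pixel x = 243 over the largest socket, whose mouth centre is about (243,209).

apply_moves(motion=[{"x": 0,"y": -0.15,"z": -1,"yaw": 0,"hand": -0.6},{"x": 0,"y": -0.15,"z": -2,"yaw": 0,"hand": -0.6},{"x": 0,"y": -0.15,"z": -2.6,"yaw": 0,"hand": -0.6},{"x": 0,"y": -0.15,"z": -3.1,"yaw": 0,"hand": -0.6},{"x": 0,"y": -0.15,"z": -3.4,"yaw": 0,"hand": -0.6},{"x": 0,"y": -0.15,"z": -3.4,"yaw": 0,"hand": -0.6}])

```text
clock: 17.42
position: [0.4677, 0.1196, 0.0172]
ee_rot: [1.188, -2.908, -0.0]
force: [-0.3, 0.8, -4.8]
width: 0.274
gripper_force: 25.0
```

apply_moves(motion=[{"x": 0,"y": 0,"z": -0.1,"yaw": 0,"hand": -0.6},{"x": 0,"y": 0,"z": -0.2,"yaw": 0,"hand": -0.6},{"x": 0,"y": 0,"z": -0.3,"yaw": 0,"hand": -0.6},{"x": 0,"y": 0,"z": -0.3,"yaw": 0,"hand": -0.6}])

```text
clock: 17.92
position: [0.4678, 0.1196, 0.0143]
ee_rot: [1.188, -2.908, -0.0]
force: [0.6, 0.1, -6.0]
width: 0.273
gripper_force: 25.0
```

apply_moves(motion=[{"x": 0,"y": 0,"z": -0.05,"yaw": 0,"hand": -0.6},{"x": 0,"y": 0,"z": -0.1,"yaw": 0,"hand": -0.6},{"x": 0,"y": 0,"z": -0.1,"yaw": 0,"hand": -0.6}])

```text
clock: 18.3
position: [0.4679, 0.1197, 0.0139]
ee_rot: [-1.188, 2.908, 0.0]
force: [-3.1, -0.4, 5.3]
width: 0.273
gripper_force: 25.0
```

apply_moves(motion=[{"x": 0,"y": 0,"z": -0.05,"yaw": 0,"hand": -0.6},{"x": 0,"y": 0,"z": -0.1,"yaw": 0,"hand": -0.6},{"x": 0,"y": 0,"z": -0.1,"yaw": 0,"hand": -0.6}])

```text
clock: 18.68
position: [0.468, 0.1197, 0.0138]
ee_rot: [-1.187, 2.908, -0.0]
force: [-7.3, -1.2, 20.8]
width: 0.274
gripper_force: 25.0
```

apply_moves(motion=[{"x": 0,"y": 0,"z": 0.1,"yaw": 0,"hand": -0.6},{"x": 0,"y": 0,"z": 0.1,"yaw": 0,"hand": -0.35},{"x": 0,"y": 0,"z": 0.1,"yaw": 0,"hand": -0.2},{"x": 0,"y": 0,"z": 0.1,"yaw": 0,"hand": -0.1},{"x": 0,"y": 0,"z": 0.1,"yaw": 0,"hand": -0.1},{"x": 0,"y": 0,"z": 2,"yaw": 0,"hand": -0.1},{"x": 0,"y": 0,"z": 5,"yaw": 0,"hand": -0.1},{"x": 0,"y": 0,"z": 9,"yaw": 0,"hand": -0.1}])

```text
clock: 19.68
position: [0.4671, 0.1193, 0.1027]
ee_rot: [1.187, -2.907, -0.0]
force: [1.2, -0.9, -0.6]
width: 0.45
gripper_force: 0.0
```

apply_moves(motion=[{"x": 2,"y": -5,"z": 0,"yaw": 0,"hand": -0.1},{"x": 4,"y": -10,"z": 0,"yaw": 0,"hand": -0.1},{"x": 6,"y": -15,"z": 0,"yaw": 0,"hand": -0.1},{"x": 7.8,"y": -20,"z": 0,"yaw": 0,"hand": -0.1},{"x": 7.8,"y": -23.3,"z": -2,"yaw": 0,"hand": -0.1},{"x": 7.8,"y": -23.3,"z": -4,"yaw": 0,"hand": -0.1},{"x": 7.8,"y": -23.3,"z": -5.5,"yaw": 0,"hand": -0.1},{"x": 7.8,"y": -23.3,"z": -5.5,"yaw": 0,"hand": -0.1}])

```text
clock: 20.68
position: [0.545, -0.1126, 0.0463]
ee_rot: [1.188, -2.906, -0.002]
force: [-0.5, -0.6, -0.5]
width: 0.446
gripper_force: 0.0
```

```bash
python3 - <<'E'
from h import *
s=observe();print(s["position"],s["force"],s["width"])
i=get_image("side");b=i[180:290,200:350]
cv2.imwrite("pics/c9.png",cv2.resize(b,None,fx=5,fy=5,interpolation=cv2.INTER_CUBIC))
M=camera_model("side")
o=[L for L in silhouettes("weight_500_mid","side")]
for d in o:print(round(d["p"],2),mrect(d["mask"]))
print(rect(proj(wpts(500,.468,.1195,.014),M)))
E
```

```text
[ 0.54497922 -0.11262156  0.04633236] [-0.5009713  -0.56667124 -0.50119197] 0.44628396437361206
0.68 [303.5 231.5 317.5 251.5]
0.64 [235.5 193.5 251.5 213.5]
0.61 [267.5 315.5 291.5 348.5]
[233.68620807 193.01465019 251.75385658 217.74652214]
```

View pics/c9.png

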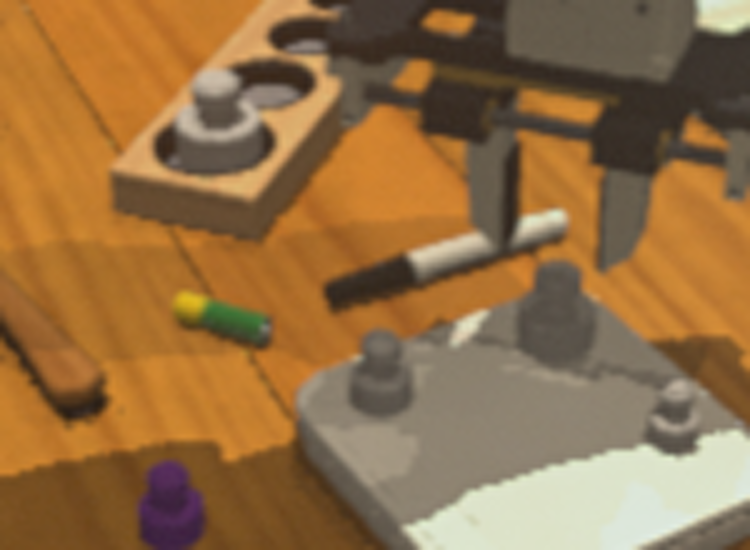

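The 500 stands upright in the largest socket, at about (243,205). The open fingers are centred on the 200 at about (311,238).

apply_moves(motion=[{"x": 0.1,"y": -0.05,"z": -1,"yaw": 0,"hand": -0.1},{"x": 0.1,"y": -0.05,"z": -2,"yaw": 0,"hand": -0.1},{"x": 0.1,"y": -0.05,"z": -2.7,"yaw": 0,"hand": -0.1},{"x": 0.1,"y": -0.05,"z": -2.7,"yaw": 0,"hand": -0.1},{"x": 0.1,"y": -0.05,"z": -2.7,"yaw": 0,"hand": -0.35},{"x": 0.1,"y": -0.05,"z": -2.7,"yaw": 0,"hand": -0.5},{"x": 0.1,"y": -0.05,"z": -2.7,"yaw": 0,"hand": -0.7},{"x": 0.1,"y": -0.05,"z": -2.7,"yaw": 0,"hand": -0.7},{"x": 0.1,"y": -0.05,"z": -2.7,"yaw": 0,"hand": -0.7}], newtons=20)

```text
clock: 21.9
position: [0.5468, -0.1138, 0.0205]
ee_rot: [-1.188, 2.908, 0.0]
force: [-1.9, 0.9, 3.1]
width: 0.234
gripper_force: 20.0
```

apply_moves(motion=[{"x": 0,"y": 0,"z": 2,"yaw": 0,"hand": -0.7},{"x": 0,"y": 0,"z": 5,"yaw": 0,"hand": -0.7},{"x": 0,"y": 3,"z": 7,"yaw": 0,"hand": -0.7},{"x": -0.8,"y": 8,"z": 7,"yaw": 0,"hand": -0.7},{"x": -1.5,"y": 14,"z": 7,"yaw": 0,"hand": -0.7},{"x": -2.2,"y": 20,"z": 7,"yaw": 0,"hand": -0.7},{"x": -3.1,"y": 26,"z": 7,"yaw": 0,"hand": -0.7},{"x": -3.15,"y": 28.2,"z": 5,"yaw": 0,"hand": -0.7},{"x": -3.15,"y": 28.2,"z": 2,"yaw": 0,"hand": -0.7},{"x": -3.15,"y": 28.2,"z": 2,"yaw": 0,"hand": -0.7}])

```text
clock: 23.15
position: [0.5134, 0.1673, 0.0384]
ee_rot: [1.187, -2.904, 0.0]
force: [-0.3, 0.1, -1.4]
width: 0.228
gripper_force: 20.0
```

```bash
python3 - <<'E'
from h import *
s=observe();p=s["position"];print(p,s["force"],s["width"])
i=get_image("side");b=i[150:250,200:320]
cv2.imwrite("pics/c10.png",cv2.resize(b,None,fx=5,fy=5,interpolation=cv2.INTER_CUBIC))
M=camera_model("side")
print((rect(proj(wpts(200,p[0],p[1],p[2]+.0115),M)).reshape(2,2)-[200,150]).ravel()*5,(rect(proj(ring(.5153,.168,.0295,.052),M)).reshape(2,2)-[200,150]).ravel()*5)
E
```

```text
[0.51341292 0.16733046 0.03844073] [-0.33108228  0.07235631 -1.36315435] 0.22811928099861692
[224.64788306 124.74516476 292.2219923  215.15676928] [217.07361486 207.07135284 310.76970281 253.83208889]
```

View pics/c10.png

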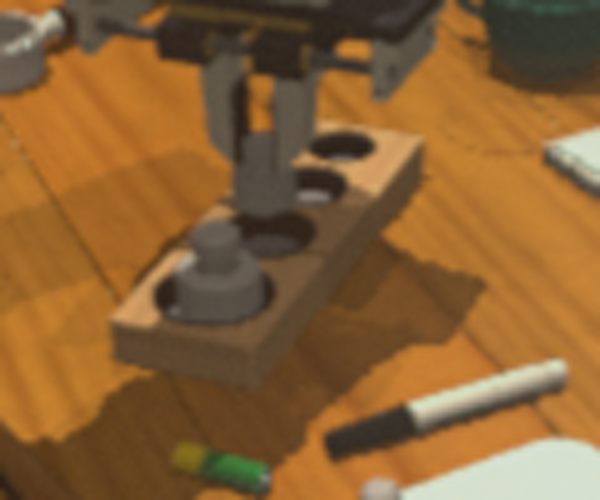

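The 200 hangs at about (253,186) over the second socket, whose mouth is centred at about (253,197). The 500 is still upright.

apply_moves(motion=[{"x": -0.05,"y": -0.15,"z": -0.5,"yaw": 0,"hand": -0.7},{"x": -0.05,"y": -0.15,"z": -1,"yaw": 0,"hand": -0.7},{"x": -0.05,"y": -0.15,"z": -2,"yaw": 0,"hand": -0.7},{"x": -0.05,"y": -0.15,"z": -2.6,"yaw": 0,"hand": -0.7},{"x": -0.05,"y": -0.15,"z": -3.1,"yaw": 0,"hand": -0.7},{"x": -0.05,"y": -0.15,"z": -3.3,"yaw": 0,"hand": -0.7},{"x": -0.05,"y": -0.15,"z": -3.3,"yaw": 0,"hand": -0.7}])

```text
clock: 24.08
position: [0.5148, 0.1666, 0.0072]
ee_rot: [1.188, -2.908, -0.0]
force: [-1.2, 0.2, -2.2]
width: 0.23
gripper_force: 20.0
```

apply_moves(motion=[{"x": 0,"y": 0,"z": -0.1,"yaw": 0,"hand": -0.7},{"x": 0,"y": 0,"z": -0.1,"yaw": 0,"hand": -0.7}])

```text
clock: 24.32
position: [0.5149, 0.1666, 0.0064]
ee_rot: [-1.188, 2.908, 0.0]
force: [0.1, 0.1, -2.1]
width: 0.231
gripper_force: 20.0
```

apply_moves(motion=[{"x": 0,"y": 0,"z": -0.1,"yaw": 0,"hand": -0.7},{"x": 0,"y": 0,"z": -0.2,"yaw": 0,"hand": -0.7},{"x": 0,"y": 0,"z": -0.25,"yaw": 0,"hand": -0.7},{"x": 0,"y": 0,"z": -0.25,"yaw": 0,"hand": -0.7}])

```text
clock: 24.82
position: [0.5148, 0.1665, 0.0038]
ee_rot: [1.188, -2.908, -0.0]
force: [-0.5, -0.2, -1.9]
width: 0.229
gripper_force: 20.0
```

apply_moves(motion=[{"x": 0,"y": 0,"z": -0.1,"yaw": 0,"hand": -0.7},{"x": 0,"y": 0,"z": -0.1,"yaw": 0,"hand": -0.7}])

```text
clock: 25.08
position: [0.5149, 0.1667, 0.003]
ee_rot: [-1.188, 2.908, 0.0]
force: [0.1, -0.1, 1.8]
width: 0.23
gripper_force: 20.0
```

apply_moves(motion=[{"x": 0,"y": 0,"z": 0,"yaw": 0,"hand": -0.5},{"x": 0,"y": 0,"z": 0,"yaw": 0,"hand": -0.35},{"x": 0,"y": 0,"z": 0,"yaw": 0,"hand": -0.2},{"x": 0,"y": 0,"z": 0,"yaw": 0,"hand": -0.2},{"x": 0,"y": 0,"z": 2,"yaw": 0,"hand": -0.2},{"x": 0,"y": 0,"z": 5,"yaw": 0,"hand": -0.2},{"x": 0,"y": 0,"z": 9,"yaw": 0,"hand": -0.2}])

```text
clock: 25.95
position: [0.5141, 0.1663, 0.0931]
ee_rot: [1.187, -2.907, 0.0]
force: [0.4, -0.2, -0.3]
width: 0.396
gripper_force: 0.0
```

apply_moves(motion=[{"x": -1,"y": -5,"z": 0,"yaw": 0,"hand": -0.2},{"x": -2,"y": -10,"z": 0,"yaw": 0,"hand": -0.2},{"x": -3,"y": -15,"z": 0,"yaw": 0,"hand": -0.2},{"x": -4,"y": -20,"z": 0,"yaw": 0,"hand": -0.2},{"x": -5,"y": -25,"z": 0,"yaw": 0,"hand": -0.2},{"x": -5.7,"y": -28.5,"z": -2,"yaw": 0,"hand": -0.2},{"x": -5.7,"y": -28.5,"z": -4,"yaw": 0,"hand": -0.2},{"x": -5.7,"y": -28.5,"z": -4.9,"yaw": 0,"hand": -0.2},{"x": -5.7,"y": -28.5,"z": -4.9,"yaw": 0,"hand": -0.2},{"x": -5.7,"y": -28.5,"z": -4.9,"yaw": 0,"hand": -0.2}])

```text
clock: 27.2
position: [0.4584, -0.1179, 0.0444]
ee_rot: [-1.189, 2.907, -0.0]
force: [-0.3, 0.6, -0.9]
width: 0.4
gripper_force: 0.0
```

```bash
python3 - <<'E'
from h import *
s=observe();print(s["position"],s["force"],s["width"])
i=get_image("side");b=i[180:290,200:350]
cv2.imwrite("pics/c11.png",cv2.resize(b,None,fx=5,fy=5,interpolation=cv2.INTER_CUBIC))
E
```

```text
[ 0.45842253 -0.11793436  0.04437384] [-0.26999416  0.61990021 -0.89111365] 0.4001510380889065
```

View pics/c11.png

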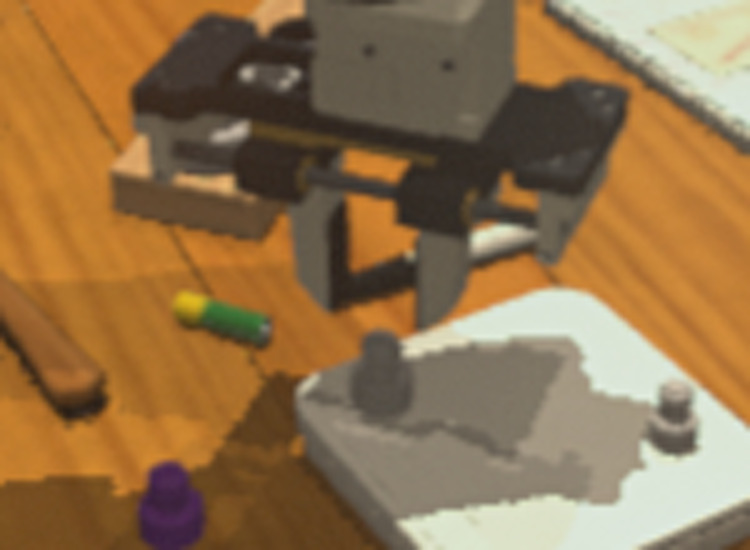

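The 100 sits at about (276,254) with the fingers centred above it. Next I grasp it.

apply_moves(motion=[{"x": 0,"y": 0,"z": -1,"yaw": 0,"hand": -0.2},{"x": 0,"y": 0,"z": -2,"yaw": 0,"hand": -0.2},{"x": 0,"y": 0,"z": -2.8,"yaw": 0,"hand": -0.2},{"x": 0,"y": 0,"z": -2.8,"yaw": 0,"hand": -0.2},{"x": 0,"y": 0,"z": -2.8,"yaw": 0,"hand": -0.4},{"x": 0,"y": 0,"z": -2.8,"yaw": 0,"hand": -0.55},{"x": 0,"y": 0,"z": -2.8,"yaw": 0,"hand": -0.75},{"x": 0,"y": 0,"z": -2.8,"yaw": 0,"hand": -0.75},{"x": 0,"y": 0,"z": -2.8,"yaw": 0,"hand": -0.75}], newtons=15)

```text
clock: 28.38
position: [0.458, -0.1184, 0.016]
ee_rot: [-1.188, 2.908, -0.0]
force: [0.3, 0.9, 1.3]
width: 0.188
gripper_force: 15.0
```

apply_moves(motion=[{"x": 0,"y": 0,"z": 2,"yaw": 0,"hand": -0.75},{"x": 0,"y": 1,"z": 5,"yaw": 0,"hand": -0.75},{"x": 1.5,"y": 5,"z": 7,"yaw": 0,"hand": -0.75},{"x": 3,"y": 10,"z": 7,"yaw": 0,"hand": -0.75},{"x": 4.5,"y": 15,"z": 7,"yaw": 0,"hand": -0.75},{"x": 6,"y": 20,"z": 7,"yaw": 0,"hand": -0.75},{"x": 7.5,"y": 25,"z": 7,"yaw": 0,"hand": -0.75},{"x": 9,"y": 30,"z": 7,"yaw": 0,"hand": -0.75},{"x": 9.95,"y": 32.65,"z": 5,"yaw": 0,"hand": -0.75},{"x": 9.95,"y": 32.65,"z": 3,"yaw": 0,"hand": -0.75}])

```text
clock: 29.62
position: [0.5575, 0.2117, 0.0451]
ee_rot: [-1.193, 2.905, 0.002]
force: [0.3, -0.9, -0.9]
width: 0.187
gripper_force: 15.0
```

apply_moves(motion=[{"x": 0,"y": 0,"z": -0.8,"yaw": 0,"hand": -0.75},{"x": 0,"y": 0,"z": -0.8,"yaw": 0,"hand": -0.75},{"x": 0,"y": 0,"z": -0.8,"yaw": 0,"hand": -0.75}])

```text
clock: 30.0
position: [0.5579, 0.2077, 0.0386]
ee_rot: [-1.186, 2.908, -0.0]
force: [-0.3, 0.2, -1.0]
width: 0.184
gripper_force: 15.0
```

```bash
python3 - <<'E'
from h import *
s=observe();p=s["position"];print(p,s["force"],s["width"])
M=camera_model("side");get_image("side")
print(rect(proj(wpts(100,p[0],p[1],p[2]+.016),M)),rect(proj(ring(.5576,.208,.0295,.044),M)))
for q in("weight_100_mid","socket_100","socket_50"):
  for d in silhouettes(q,"side"): print(q,round(d["p"],2),mrect(d["mask"]))
E
```

```text
[0.55787161 0.2077183  0.03864625] [-0.27627313  0.17980952 -0.966123  ] 0.18365717860123523
[256.08034073 166.35723997 266.14928524 181.15192644] [253.7914923  182.98122859 269.05273855 190.30396182]
weight_100_mid 0.69 [226.5 271.5 241.5 289.5]
weight_100_mid 0.47 [244.5 291.5 258.5 310.5]
socket_100 0.6 [254.5 182.5 269.5 190.5]
socket_100 0.54 [265.5 174.5 275.5 181.5]
socket_50 0.6 [254.5 182.5 269.5 190.5]
socket_50 0.54 [265.5 174.5 275.5 181.5]
```

apply_moves(motion=[{"x": 0,"y": 0,"z": -1,"yaw": 0,"hand": -0.75},{"x": 0,"y": 0,"z": -2,"yaw": 0,"hand": -0.75},{"x": 0,"y": 0,"z": -2.6,"yaw": 0,"hand": -0.75},{"x": 0,"y": 0,"z": -3.1,"yaw": 0,"hand": -0.75},{"x": 0,"y": 0,"z": -3.5,"yaw": 0,"hand": -0.75},{"x": 0,"y": 0,"z": -3.5,"yaw": 0,"hand": -0.75}])

```text
clock: 30.95
position: [0.5571, 0.2082, 0.0026]
ee_rot: [1.188, -2.908, -0.0]
force: [-0.3, 1.2, -1.4]
width: 0.189
gripper_force: 15.0
```

apply_moves(motion=[{"x": 0,"y": 0,"z": -0.1,"yaw": 0,"hand": -0.75},{"x": 0,"y": 0,"z": -0.2,"yaw": 0,"hand": -0.75},{"x": 0,"y": 0,"z": -0.3,"yaw": 0,"hand": -0.75},{"x": 0,"y": 0,"z": -0.3,"yaw": 0,"hand": -0.75}])

```text
clock: 31.45
position: [0.5574, 0.2082, -0.0001]
ee_rot: [-1.188, 2.908, 0.0]
force: [0.2, 1.5, 0.5]
width: 0.188
gripper_force: 15.0
```

apply_moves(motion=[{"x": 0,"y": 0,"z": -0.1,"yaw": 0,"hand": -0.75},{"x": 0,"y": 0,"z": -0.1,"yaw": 0,"hand": -0.75}])

```text
clock: 31.7
position: [0.5573, 0.2082, -0.0012]
ee_rot: [-1.188, 2.908, 0.0]
force: [-0.5, 1.9, -0.7]
width: 0.184
gripper_force: 15.0
```

apply_moves(motion=[{"x": 0,"y": 0,"z": -0.1,"yaw": 0,"hand": -0.75},{"x": 0,"y": 0,"z": -0.1,"yaw": 0,"hand": -0.75}])

```text
clock: 31.95
position: [0.5577, 0.2086, -0.0015]
ee_rot: [-1.187, 2.907, 0.001]
force: [-1.0, 2.3, 6.5]
width: 0.187
gripper_force: 15.0
```

apply_moves(motion=[{"x": 0,"y": 0,"z": -0.05,"yaw": 0,"hand": -0.75},{"x": 0,"y": 0,"z": -0.05,"yaw": 0,"hand": -0.75}])

```text
clock: 32.2
position: [0.5577, 0.2087, -0.0016]
ee_rot: [-1.188, 2.907, 0.001]
force: [-3.1, 2.0, 11.1]
width: 0.188
gripper_force: 15.0
```

apply_moves(motion=[{"x": 0,"y": 0,"z": 0.1,"yaw": 0,"hand": -0.7},{"x": 0,"y": 0,"z": 0.1,"yaw": 0,"hand": -0.5},{"x": 0,"y": 0,"z": 0.1,"yaw": 0,"hand": -0.35},{"x": 0,"y": 0,"z": 0.1,"yaw": 0,"hand": -0.25},{"x": 0,"y": 0,"z": 0.1,"yaw": 0,"hand": -0.25},{"x": 0,"y": 0,"z": 2,"yaw": 0,"hand": -0.25},{"x": 0,"y": 0,"z": 5,"yaw": 0,"hand": -0.25},{"x": 0,"y": 0,"z": 9,"yaw": 0,"hand": -0.25}])

```text
clock: 33.2
position: [0.5566, 0.2076, 0.0874]
ee_rot: [1.187, -2.907, 0.0]
force: [0.5, -0.3, 0.0]
width: 0.375
gripper_force: 0.0
```

apply_moves(motion=[{"x": 0,"y": -5,"z": 0,"yaw": 0,"hand": -0.25},{"x": 0,"y": -11,"z": 0,"yaw": 0,"hand": -0.25},{"x": 0,"y": -17,"z": 0,"yaw": 0,"hand": -0.25},{"x": 0,"y": -23,"z": 0,"yaw": 0,"hand": -0.25},{"x": -0.1,"y": -29,"z": 0,"yaw": 0,"hand": -0.25},{"x": -0.1,"y": -35,"z": 0,"yaw": 0,"hand": -0.25},{"x": -0.1,"y": -40.6,"z": 0,"yaw": 0,"hand": -0.25},{"x": -0.1,"y": -40.6,"z": -2.5,"yaw": 0,"hand": -0.25},{"x": -0.1,"y": -40.6,"z": -4.6,"yaw": 0,"hand": -0.25},{"x": -0.1,"y": -40.6,"z": -4.6,"yaw": 0,"hand": -0.25}])

```text
clock: 34.45
position: [0.5549, -0.1977, 0.0399]
ee_rot: [1.186, -2.906, -0.003]
force: [-0.3, -0.0, -1.0]
width: 0.373
gripper_force: 0.0
```

```bash
python3 - <<'E'
from h import *
s=observe();print(s["position"],s["force"],s["width"])
i=get_image("side");a=i[150:230,210:300];b=i[210:290,290:380]
cv2.imwrite("pics/c12.png",cv2.resize(np.hstack([a,b]),None,fx=4.4,fy=4.4,interpolation=cv2.INTER_CUBIC))
E
```

```text
[ 0.55487614 -0.19769734  0.03992325] [-0.30473533 -0.00607044 -0.95335101] 0.373271271889485
```

View pics/c12.png

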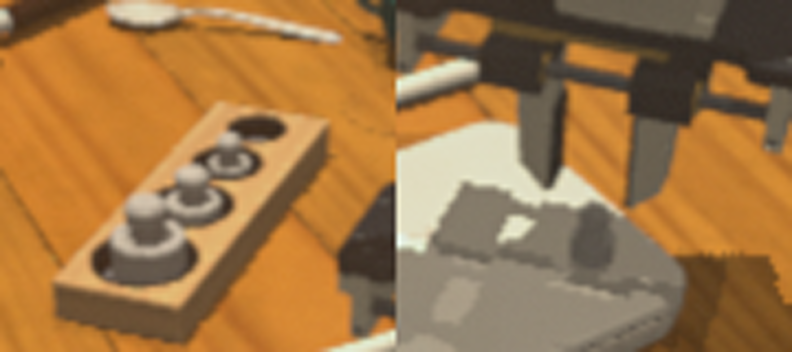

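Three weights stand upright in their sockets, with the smallest socket empty at about (269,179). The open fingers are centred above the 50 at about (335,262).

apply_moves(motion=[{"x": 0.05,"y": 0,"z": -1,"yaw": 0,"hand": -0.25},{"x": 0.05,"y": 0,"z": -2,"yaw": 0,"hand": -0.25},{"x": 0.05,"y": 0,"z": -2.6,"yaw": 0,"hand": -0.25},{"x": 0.05,"y": 0,"z": -2.6,"yaw": 0,"hand": -0.25},{"x": 0.05,"y": 0,"z": -2.6,"yaw": 0,"hand": -0.45},{"x": 0.05,"y": 0,"z": -2.6,"yaw": 0,"hand": -0.6},{"x": 0.05,"y": 0,"z": -2.6,"yaw": 0,"hand": -0.8},{"x": 0.05,"y": 0,"z": -2.6,"yaw": 0,"hand": -0.8},{"x": 0.05,"y": 0,"z": -2.6,"yaw": 0,"hand": -0.8}], newtons=12)

```text
clock: 35.62
position: [0.557, -0.1979, 0.0155]
ee_rot: [-1.187, 2.908, -0.0]
force: [0.5, 0.0, 1.3]
width: 0.156
gripper_force: 12.0
```

apply_moves(motion=[{"x": 0,"y": 0,"z": 2,"yaw": 0,"hand": -0.8},{"x": 0,"y": 1,"z": 5,"yaw": 0,"hand": -0.8},{"x": 0,"y": 4,"z": 7,"yaw": 0,"hand": -0.8},{"x": 0.5,"y": 10,"z": 7,"yaw": 0,"hand": -0.8},{"x": 1,"y": 16,"z": 7,"yaw": 0,"hand": -0.8},{"x": 1.5,"y": 22,"z": 7,"yaw": 0,"hand": -0.8},{"x": 2,"y": 28,"z": 7,"yaw": 0,"hand": -0.8},{"x": 2.6,"y": 34,"z": 7,"yaw": 0,"hand": -0.8},{"x": 3.2,"y": 39.5,"z": 7,"yaw": 0,"hand": -0.8},{"x": 3.7,"y": 44.25,"z": 7,"yaw": 0,"hand": -0.8}])

```text
clock: 36.88
position: [0.5935, 0.2471, 0.0852]
ee_rot: [1.189, -2.908, -0.001]
force: [0.5, 0.6, -0.0]
width: 0.154
gripper_force: 12.0
```

apply_moves(motion=[{"x": 0,"y": 0,"z": -2,"yaw": 0,"hand": -0.8},{"x": 0,"y": 0,"z": -4,"yaw": 0,"hand": -0.8},{"x": 0,"y": 0,"z": -5,"yaw": 0,"hand": -0.8},{"x": 0,"y": 0,"z": -5,"yaw": 0,"hand": -0.8},{"x": 0,"y": 0,"z": -5,"yaw": 0,"hand": -0.8}])

```text
clock: 37.5
position: [0.5944, 0.2446, 0.0361]
ee_rot: [-1.187, 2.908, 0.0]
force: [-0.6, -0.0, -0.3]
width: 0.154
gripper_force: 12.0
```

```bash
python3 - <<'E'
from h import *
s=observe();p=s["position"];print(p,s["force"],s["width"])
M=camera_model("side");get_image("side")
print(rect(proj(wpts(50,p[0],p[1],p[2]+.0165),M)),rect(proj(ring(.594,.2448,.0295,.037),M)))
for q in("weight_50_mid","socket_50"):
  for d in silhouettes(q,"side"): print(q,round(d["p"],2),mrect(d["mask"]))
E
```

```text
[0.59435117 0.24462744 0.03607755] [-0.57720974 -0.04835637 -0.30437591] 0.1540640428632741
[264.246142   161.08793337 271.51894499 173.35690221] [261.83254041 175.85873966 274.24426016 181.61426621]
weight_50_mid 0.49 [265.5 162.5 271.5 171.5]
weight_50_mid 0.49 [262.5 175.5 274.5 181.5]
socket_50 0.5 [261.5 175.5 274.5 181.5]
socket_50 0.44 [230.5 204.5 255.5 214.5]
socket_50 0.36 [253.5 182.5 269.5 188.5]
```

apply_moves(motion=[{"x": 0,"y": 0,"z": -1,"yaw": 0,"hand": -0.8},{"x": 0,"y": 0,"z": -1.8,"yaw": 0,"hand": -0.8},{"x": 0,"y": 0,"z": -2.4,"yaw": 0,"hand": -0.8},{"x": 0,"y": 0,"z": -2.9,"yaw": 0,"hand": -0.8},{"x": 0,"y": 0,"z": -3.4,"yaw": 0,"hand": -0.8},{"x": 0,"y": 0,"z": -3.4,"yaw": 0,"hand": -0.8}])

```text
clock: 38.4
position: [0.5936, 0.2445, 0.0009]
ee_rot: [1.187, -2.908, -0.0]
force: [0.8, -0.7, -1.2]
width: 0.155
gripper_force: 12.0
```

apply_moves(motion=[{"x": 0,"y": 0,"z": -0.1,"yaw": 0,"hand": -0.8},{"x": 0,"y": 0,"z": -0.2,"yaw": 0,"hand": -0.8},{"x": 0,"y": 0,"z": -0.3,"yaw": 0,"hand": -0.8},{"x": 0,"y": 0,"z": -0.3,"yaw": 0,"hand": -0.8}])

```text
clock: 38.9
position: [0.5938, 0.2446, -0.0017]
ee_rot: [1.188, -2.908, -0.0]
force: [0.6, -0.3, -1.0]
width: 0.154
gripper_force: 12.0
```

apply_moves(motion=[{"x": 0,"y": 0,"z": -0.1,"yaw": 0,"hand": -0.8},{"x": 0,"y": 0,"z": -0.1,"yaw": 0,"hand": -0.8}])

```text
clock: 39.15
position: [0.5941, 0.2448, -0.002]
ee_rot: [-1.187, 2.908, 0.0]
force: [-0.6, -1.1, 5.9]
width: 0.155
gripper_force: 12.0
```

apply_moves(motion=[{"x": 0,"y": 0,"z": 0.05,"yaw": 0,"hand": -0.75},{"x": 0,"y": 0,"z": 0.05,"yaw": 0,"hand": -0.55},{"x": 0,"y": 0,"z": 0.05,"yaw": 0,"hand": -0.4},{"x": 0,"y": 0,"z": 0.05,"yaw": 0,"hand": -0.3},{"x": 0,"y": 0,"z": 0.05,"yaw": 0,"hand": -0.3},{"x": 0,"y": 0,"z": 2,"yaw": 0,"hand": -0.3},{"x": 0,"y": 0,"z": 6,"yaw": 0,"hand": -0.3},{"x": 0,"y": 0,"z": 12,"yaw": 0,"hand": -0.3},{"x": 0,"y": -6,"z": 14,"yaw": 0,"hand": -0.3},{"x": 0,"y": -12,"z": 14,"yaw": 0,"hand": -0.3}])

```text
clock: 40.4
position: [0.5955, 0.1244, 0.1413]
ee_rot: [-1.188, 2.902, -0.001]
force: [1.0, -1.1, -0.5]
width: 0.35
gripper_force: 0.0
```

apply_moves(motion=[{"x": 0,"y": -6,"z": 0,"yaw": 0,"hand": -0.3},{"x": 0,"y": -12,"z": 0,"yaw": 0,"hand": -0.3},{"x": 0,"y": -18,"z": 0,"yaw": 0,"hand": -0.3},{"x": 0,"y": -24,"z": 0,"yaw": 0,"hand": -0.3},{"x": 0,"y": -24,"z": 0,"yaw": 0,"hand": -0.3}])

```text
clock: 41.02
position: [0.5932, -0.1229, 0.139]
ee_rot: [1.174, -2.914, 0.006]
force: [0.1, 0.7, 0.5]
width: 0.354
gripper_force: 0.0
```

```bash
python3 - <<'E'
from h import *
s=observe();print(s["position"],s["force"])
at={500:(.468,.1196),200:(.5149,.1666),100:(.5575,.2083),50:(.594,.2446)}
for c in("side","top"):
  M=camera_model(c);cv2.imwrite(f"pics/{c}_end.png",get_image(c))
  for n in G:
    r=rect(proj(wpts(n,*at[n],.014),M));L=silhouettes(f"weight_{n}_mid",c)
    L=[d for d in L if np.abs(mrect(d["mask"])-r).max()<14]
    print(c,n,r.round(1),[(round(d["p"],2),mrect(d["mask"])) for d in L])
E
```

```text
[ 0.5932347  -0.12287152  0.13897339] [0.13321383 0.74396515 0.49263336]
side 500 [233.7 193.  251.7 217.7] [(0.83, array([235.5, 193.5, 252.5, 214.5]))]
side 200 [246.3 186.6 259.5 204.4] [(0.67, array([248.5, 187.5, 259.5, 199.5])), (0.16, array([235.5, 193.5, 252.5, 214.5]))]
side 100 [256.5 179.1 266.4 193.6] []
side 50 [264.5 172.9 271.7 185. ] [(0.39, array([266.5, 173.5, 271.5, 181.5]))]
top 500 [204.6 211.7 226.4 232.9] [(0.71, array([204.5, 212.5, 225.5, 232.5]))]
top 200 [188.8 194.5 205.6 210.9] []
top 100 [174.5 178.7 187.8 191.6] [(0.55, array([174.5, 179.5, 186.5, 191.5]))]
top 50 [161.5 164.8 172.6 175.4] []
```

```bash
python3 -c "
from cell import *
print(sign_off())"
```

```text
the job is handed in; nothing more can be done
None
```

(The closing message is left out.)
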